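# Balance the ingredient jar on the trip balance

### The arm

A 7-joint arm with a two-finger parallel gripper is mounted at the origin on the work surface. World frame = base frame: x ahead of the robot, y to its left, z up, the work surface at z = 0. Lengths are in m, angles in rad, forces in N, time in s.
With the tool pointing down it reaches from about 0.35 to 0.775 m from the base axis. Payload 3.1 kg.
Tool frame: the origin (TCP) lies midway between the tips of the shut fingers; the grasp point (between the pads) lies 19 mm behind it; z points along the fingers, y is the line along which they close (so a half turn about z gives the same grasp; the last joint's range is limited). The gripper opens to 85 mm and grips with 20 to 120 N. Pads are 22 mm wide; open, the fingers measure 114 mm over their backs; the gripper's body (76 mm by 85 mm) begins 54 mm behind the grasp point. The pads swing forward as they close: fully open they stand 13 mm farther back than shut.
Start: joints at [-1.321, 0.311, 0.014, 1.512, -0.004, 1.319, -0.027], TCP at [0.158, 0.527, 0.231] pointing down, gripper open.
Joint ranges: [-2.7, 2.7], [-0.3, 1.91], [-1.27, 1.3], [0.12, 2.57], [-1.44, 4.58], [0.2, 2.03], [-3.05, 3.05]. Speed limits (rad/s): [2.79, 2.79, 3.14, 3.14, 3.14, 3.14, 3.14].

### API

Orientations are given as a unit quaternion [x, y, z, w].
In Python, from cell import robot gives the robot as it stands.
- The arm moves only by the shell command python3 -m crank 'ROWS' [FORCE]. ROWS is JSON, a list of rows, each an object with "jaw": the finger opening in mm, from 0 to 85.4; "dp": the shift along the tool's x, y, z in mm, a list of three; "delta_rot": the turn, a rotation vector about the tool's x, y, z in rad, a list of three. A call has 1 to 5 rows; each row shifts and turns the commanded pose from where the row before left it, along the tool's axes as they then stand; what a row does not reach is not made up. A row lasts 1/8 s, in which the tool goes at most 62.5 mm and 10.7 degrees, less where a joint would pass 70% of its speed; a pose out of reach is approached as far as the arm can. A call is refused whole if a number of a shift passes 62.5 or a number of a turn 0.188, either way. A call with a gripper value outside its range is refused whole. The fingers move at their own pace and stop on an object; FORCE is the grip in N (left out, the last holds). Time passes only in rows, so rows that do not move let the fingers close. It gives the time, the measured TCP pose, the force, the opening and the grip force at its end, in the units of the state.
- robot.observe(): the state, without advancing time (a new reading comes with each control period).
- robot.grab_frame(name): name is "scene" or "top"; returns a dict with "color" (480x640x3 uint8, red, green, blue), "camera_matrix" (3x3 intrinsics, pixels), "R" (3x3) and "t" (3): a world point X has camera coordinates R X + t. Camera axes: x right, y down, z forward; pixel columns grow to the right and rows downward; lengths in m; the calibration is good to about 2 mm. A picture is of the moment at which its call begins. There is no depth.
- robot.job_done(): hands the job in; it is judged then, once.
The state is a dict: "clock": time; "q": joint angles; "qd": joint speeds; "joint_efforts": joint torques, N m; "tool_pos": TCP position; "ee_rot": TCP orientation; "wrist_force": force on the tool from outside, world axes, zero at the start; "torque": the same for the moment, N m; "opening": finger opening in m; "finger_force": force on a finger pad.
Only numpy, scipy, OpenCV 4.12 (cv2) and the standard library are available. Lean on these libraries where they do the work, as an engineer would, in place of code of your own. Each camera call takes 0.05 s, during which the arm holds its last target. There are 200 camera calls.

### The job

Weigh the amber jar on the balance: thread both brass ring weights onto the blue post of the other pan, lowering them gently until they are fully down, and then slide the orange poise along its bar with light one-sided pushes of a finger (do not pinch it or lean on the balance) until the beam floats level by itself with nothing touching it. Leave the jar standing on its pan and do not disturb the other things on the bench.

Things in the scene. Friction and masses are not known exactly. Their poses are not given: they have to be found in the camera images.
- balance: Two-pan lab balance, fixed on the bench. Origin: centre of its underside, z up. Grey base 150 mm (x) by 340 (y), 22 high. The beam lies along y, tilting about x at 52 mm height; sample pan at y +140 mm, counter pan at y -140; poise bar along y at x -100 (robot's side). Red needle (144 high) before a white plate with green level mark. Delicate: fingers must not push it above 8 N, nor weights above 15 N.
- beam (a joint): Tilt of the beam, rad: 0 level, positive = counter pan low, negative = sample pan low; stops at -0.085 (where it starts) and +0.085. Springy and damped: untouched, it comes to rest in about 1.5 s. Off its stops the tilt grows by about 3.2 mrad per mm of poise travel. A finger on the poise also holds the beam: read the tilt with the fingers clear.
- post_foot (a point): Foot of the blue post, at the centre of the counter pan's top (steel, 120 mm across, always horizontal, 86 mm above the bench when level, 12 mm higher or lower at the stops). Post 12 mm thick up to 46 mm above the pan, then tapering to a 4 mm tip at 58 mm. Pushed down, the pan yields at one or two newtons for up to 24 mm, to its rigid stop.
- sample_pan_top (a point): Centre of the sample pan's top: like the counter pan, but without a post.
- poise (a joint): Travel of the orange poise along its bar, m: 0 = at the beam's middle (it starts within 0.015 of it), 0.13 = outer end, before the counter pan. Growing values move it along the balance's -y and weigh down the counter side. About 1 N of friction: it stays where left, and pushes of 2 to 4 N move it.
- poise_fin (a point): Centre of the poise's upright orange fin, the part to push: 12 mm thick along the bar, 22 mm across it, 36 mm high (18 above and below this point). Below it the poise's body is 24 mm along the bar and 26 mm across. It rises or falls up to 11 mm as the beam tilts.
- w200_mid (a point): 200 g brass ring weight, 40 mm across, 24 mm high, standing on the bench at the robot's right. Site at its centre, on its axis and half-way up. Bore 15 mm right through.
- w100_mid (a point): 100 g brass ring weight, 30 mm across, 24 mm high, standing on the bench at the robot's right. Site at its centre, on its axis and half-way up. Bore 15 mm right through.
- jar_mid (a point): Amber jar of ingredient with white cap, 56 mm across, 65 mm high, standing on the sample pan; about 330 to 410 g, not known exactly, always more than both weights together. Site at its centre. Must stay there.
- vial: Bystander: small amber bottle, 42 mm across, 75 mm high. Origin: centre of its underside.
- bowl: Bystander: glass bowl, 120 mm across, 55 mm high. Origin: centre of its underside.
- tamper: Bystander: steel capsule tamper with a bow handle, 70 by 110 mm, 54 mm high. Origin: centre of its underside.
There are look-alikes about, which are no part of the job. What is shaped like the part that bears w200_mid but black is not meant. Leave any red look-alike of the part that bears jar_mid alone.

How it is judged:
At the end, for the whole second after the job is handed in: Both ring weights stacked fully down on the post (centres within 5 mm of its axis, under 42 mm above the pan, either order); jar upright on its pan within 30 mm of the middle; beam at rest within 0.02 rad of level (under 0.03 rad/s) (horizontal distance between each of w200_mid, w100_mid and post_foot below 0.005 m and z of w200_mid in the frame of post_foot between 0.006 and 0.042 m and angle between each of w200_mid, w100_mid's own z axis and vertical below 0.12 rad and z of w100_mid in the frame of post_foot between 0.006 and 0.042 m and horizontal distance between jar_mid and sample_pan_top below 0.03 m and angle between jar_mid's own z axis and vertical below 0.15 rad and value of joint beam between -0.02 and 0.02 rad and velocity of joint beam between -0.03 and 0.03 rad/s); the robot touches nothing.
It fails at once if a finger pushes, pinches or leans on the balance (poise included) with more than 8 N (contact force between the fingers and balance above 8 N).
It fails at once if a weight is pressed or dropped onto the balance with more than 15 N (contact force between any of w200, w100 and balance above 15 N).
It fails at once if the jar is tipped or shifted off its pan (horizontal distance between jar_mid and sample_pan_top above 0.04 m or angle between jar_mid's own z axis and vertical above 0.3 rad).
It fails at once if the vial, bowl or tamper is moved more than 30 mm (distance of any of vial, bowl, tamper from where it was at the start of the episode above 0.03 m).
It also fails if it takes over 72 s, if anything falls off the work surface, if the arm or the gripper's body presses on something with over 40 N, if the wrist force passes 120 N, or if a joint passes its speed limit or range.

## Working session

There is one attempt and no reset: what is moved stays moved. The work goes in short steps, Python scripts to look and compute and a shell command to move; the robot and the scene stay as the last step left them, time stands still between calls to the robot, and variables do not carry over. Pictures are saved under pics/ and viewed, at most 13 in all, crops included, and the job is handed in when it is done.

```bash
mkdir -p pics; ls
python3 - <<'E'
from cell import robot
import cv2,numpy as np
for n in("scene","top"):
    f=robot.grab_frame(n); cv2.imwrite(f"pics/{n}0.png",f["color"][:,:,::-1])
    print(n,f["camera_matrix"].tolist(),np.round(f["R"],4).tolist(),np.round(f["t"],4).tolist())
print(robot.observe())
E
```

```text
pics
scene [[485.19117612797453, 0.0, 320.67180831005527], [0.0, 485.19117612797453, 248.26927761745122], [0.0, 0.0, 1.0]] [[0.6082, 0.7938, -0.0002], [0.6329, -0.4851, -0.6035], [-0.4791, 0.3669, -0.7974]] [-0.4202, -0.3212, 1.4409]
top [[519.4661040840149, 0.0, 324.301695486353], [0.0, 519.4661040840149, 244.3604037369259], [0.0, 0.0, 1.0]] [[0.0245, -0.9996, -0.0169], [-0.9958, -0.0229, -0.0889], [0.0885, 0.019, -0.9959]] [0.042, 0.6344, 1.4576]
{'clock': 0.1, 'q': array([-1.32068809,  0.31167682,  0.01396236,  1.51289758, -0.00439276,
        1.31917822, -0.02718491]), 'qd': array([ 0.00012357, -0.00322988,  0.00019057, -0.00510111,  0.00013528,
        0.00178283, -0.00131259]), 'joint_efforts': array([ 9.71025911e-04, -3.80854583e+01,  1.46789406e-01, -2.31244397e+01,
        1.23148807e-02,  7.98058114e-03, -2.36017542e-06]), 'tool_pos': array([0.15801408, 0.52613742, 0.23031217]), 'ee_rot': array([ 1.45326275e-01,  9.89383212e-01, -1.05882327e-03, -1.11424283e-04]), 'wrist_force': array([0.24974247, 0.72603508, 0.14152993]), 'torque': array([-0.03790049, -0.01943424,  0.01501464]), 'finger_force': 0.0, 'opening': 0.08523752568025071}
```

View pics/scene0.png

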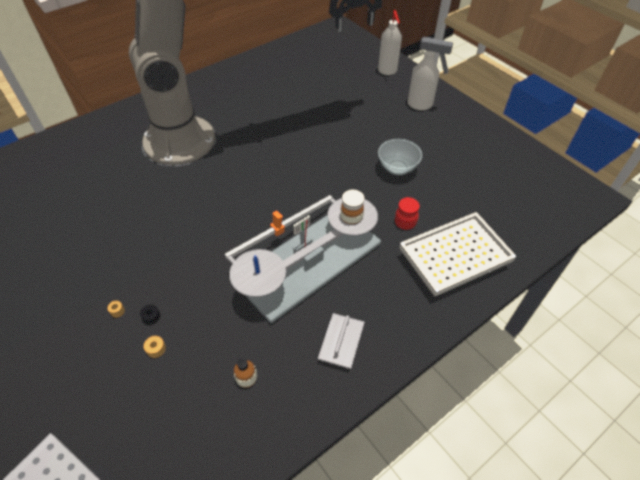

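View pics/top0.png

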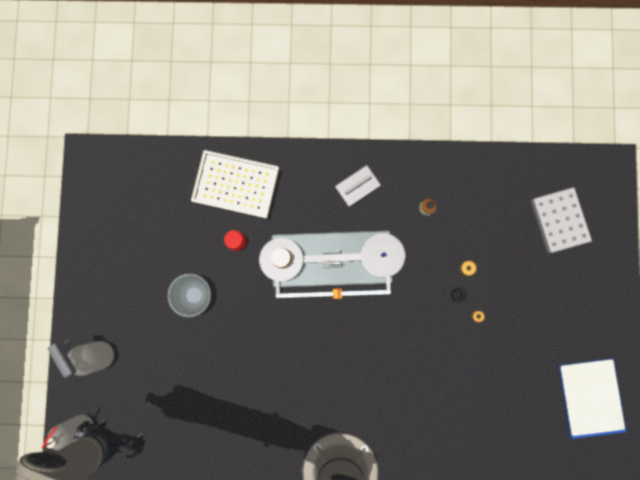

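The scene view shows the brass rings at (154,346) and (116,308), with the black look-alike at (150,314). The blue post is at (256,265), the orange poise at (278,222), and the jar at (352,207) with a red look-alike at (407,213). In the top view the rings are at (469,268) and (478,316), the post at (383,255) and the poise at (337,294).

```bash
cat > h.py <<'E'
from cell import robot
import cv2,numpy as np
from scipy.spatial.transform import Rotation as Ro
def grab(n,save=None):
    f=robot.grab_frame(n)
    f["hsv"]=cv2.cvtColor(f["color"],cv2.COLOR_RGB2HSV)
    if save: cv2.imwrite(f"pics/{save}.png",f["color"][:,:,::-1])
    return f
def ray(f,px):
    d=np.linalg.solve(f["camera_matrix"],[px[0],px[1],1.]); R=f["R"]
    return -R.T@f["t"], R.T@d
def plane(f,px,z):
    o,d=ray(f,px); return o+d*(z-o[2])/d[2]
def tri(fa,pa,fb,pb):
    P=[f["camera_matrix"]@np.c_[f["R"],f["t"]] for f in(fa,fb)]
    X=cv2.triangulatePoints(P[0],P[1],np.array(pa,float).reshape(2,1),np.array(pb,float).reshape(2,1))
    return X[:3,0]/X[3,0]
def proj(f,X):
    c=f["camera_matrix"]@(f["R"]@np.array(X,float)+f["t"]); return c[:2]/c[2]
def blobs(f,lo,hi,roi=None,amin=8):
    m=cv2.inRange(f["hsv"],np.array(lo),np.array(hi))
    if roi:
        k=np.zeros_like(m);k[roi[1]:roi[3],roi[0]:roi[2]]=1;m=m*k
    cs,_=cv2.findContours(m,cv2.RETR_EXTERNAL,cv2.CHAIN_APPROX_NONE)
    out=[]
    for c in cs:
        if len(c)>=4:
            x,y,w,h=cv2.boundingRect(c);M=cv2.moments(c)
            if M["m00"]>=amin: out.append((round(M["m10"]/M["m00"],1),round(M["m01"]/M["m00"],1),x,y,w,h,M["m00"]))
    return sorted(out,key=lambda b:-b[-1])
def totool(v):  # world vector (m) -> tool mm
    return Ro.from_quat(robot.observe()["ee_rot"]).inv().apply(v)*1000
E
python3 - <<'E'
from h import *
s=grab("scene");t=grab("top")
for n,f,rois in(("scene",s,[(90,290,180,370),(220,200,300,280)]),("top",t,[(440,250,500,330),(320,240,400,305)])):
    print(n,"brass",blobs(f,(10,110,100),(28,255,255),rois[0]))
    print(n,"blue",blobs(f,(100,100,30),(130,255,255),rois[1]))
    print(n,"orange",blobs(f,(5,150,120),(18,255,255),rois[1]))
    print(n,"green",blobs(f,(40,80,40),(85,255,255),None))
    big=cv2.resize(f["color"][rois[1][1]-10:rois[1][3]+40,rois[1][0]-10:rois[1][2]+110],None,fx=4,fy=4,interpolation=cv2.INTER_CUBIC)[:600,:800]
    cv2.imwrite(f"pics/c_{n}.png",big[:,:,::-1])
E
```

```text
scene brass [(153.8, 345.7, 143, 335, 22, 22, 342.0), (115.2, 308.0, 107, 300, 17, 17, 190.0)]
scene blue [(256.1, 264.6, 254, 257, 5, 16, 30.0)]
scene orange [(277.1, 222.3, 270, 211, 14, 24, 169.5)]
scene green []
top brass [(468.1, 267.8, 460, 260, 17, 16, 184.0), (477.9, 316.0, 472, 311, 13, 12, 103.5)]
top blue []
top orange [(337.9, 294.1, 333, 289, 10, 10, 38.0)]
top green []
```

View pics/c_scene.png

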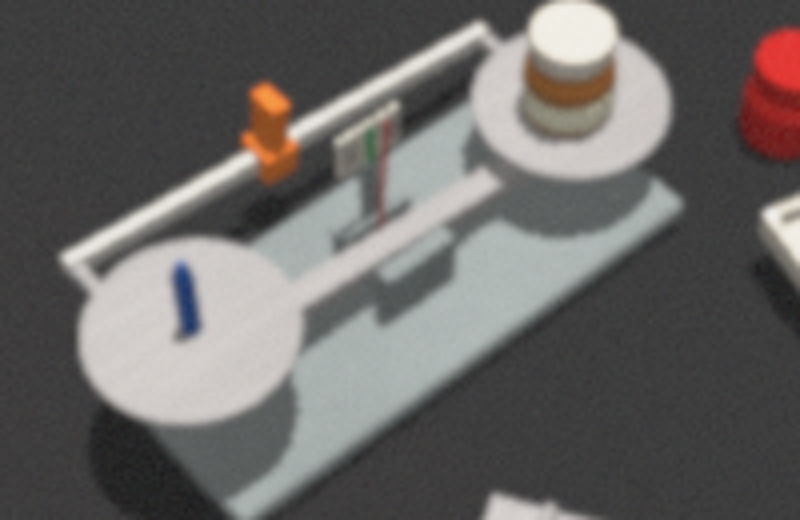

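The crop (4x from (210,190)) shows the post foot at about (256.7,273) and its tip at (255.5,256). The poise fin is at about (277,217). The needle is on the sample side of the green mark, so the sample pan is low, as expected.

Run:
```python
from h import *
s=grab("scene");t=grab("top")
print("w200",plane(s,(153.8,345.7),.012),plane(t,(468.2,267.7),.022),tri(s,(153.8,345.7),t,(468.2,267.7)))
print("w100",plane(s,(115.2,308),.012),plane(t,(477.9,316),.022),tri(s,(115.2,308),t,(477.9,316)))
# blue in top
hs=t["hsv"][240:270,365:405]; b=t["color"][240:270,365:405].astype(int)
d=b[:,:,2]-b[:,:,0]; w=np.clip(d-15,0,None); ys,xs=np.mgrid[240:270,365:405]
print("bluemax",d.max()); pb=((w*xs).sum()/w.sum(),(w*ys).sum()/w.sum()); print(pb)
# weights' blob in top: post tri with scene centroid
print("post",tri(s,(256.1,264.6),t,pb), plane(s,(256.7,273),.098), plane(t,pb,.13))
# pans: bright pixels
for n,f,roi in(("s",s,(215,235,290,300)),("t",t,(355,228,410,285))):
    h=f["hsv"]; print(n,[h[y,x].tolist() for x,y in(((245,280),(260,285),(290,300)) if n=="s" else ((375,245),(395,262),(383,275),(345,245)))])
ot=blobs(t,(5,120,100),(20,255,255),(320,280,350,305));os_=blobs(s,(5,120,100),(20,255,255),(260,200,300,250))
print(ot,os_,"poise",tri(s,os_[0][:2],t,ot[0][:2]))
# bar ends in top ~ (277,296),(390,292): yaw
a=plane(t,(277,296),.09);c=plane(t,(390,292),.09);print("bar",a,c,np.degrees(np.arctan2(*(a-c)[:2])))
a=plane(t,(272,236),.022);c=plane(t,(389,232),.022);print("base far edge",a,c,np.degrees(np.arctan2(*(a-c)[:2])))
```

```text
w200 [ 0.57296401 -0.35455398  0.012     ] [ 0.57646812 -0.35433739  0.022     ] [ 0.57676737 -0.35487654  0.01857139]
w100 [ 0.43639421 -0.38229131  0.012     ] [ 0.44064237 -0.38161001  0.022     ] [ 0.44057634 -0.38243118  0.01779786]
bluemax 90
(np.float64(383.5326278659612), np.float64(254.02469135802468))
post [ 0.60251519 -0.1028541   0.12567857] [ 0.60371724 -0.1051421   0.098     ] [ 0.60203895 -0.10274168  0.13      ]
s [[8, 10, 208], [5, 7, 208], [78, 14, 176]]
t [[0, 5, 222], [10, 3, 223], [170, 3, 222], [90, 13, 194]]
[(336.9, 293.1, 332, 288, 11, 12, 78.5)] [(277.1, 222.6, 270, 210, 15, 26, 206.5)] poise [0.49566947 0.01865288 0.07348504]
bar [0.48366433 0.18121436 0.09      ] [ 0.50205054 -0.12556816  0.09      ] -3.4297707330675813
base far edge [0.6544856  0.20856553 0.022     ] [ 0.67370006 -0.12781944  0.022     ] -3.2692074272746683
```

View pics/c_top.png

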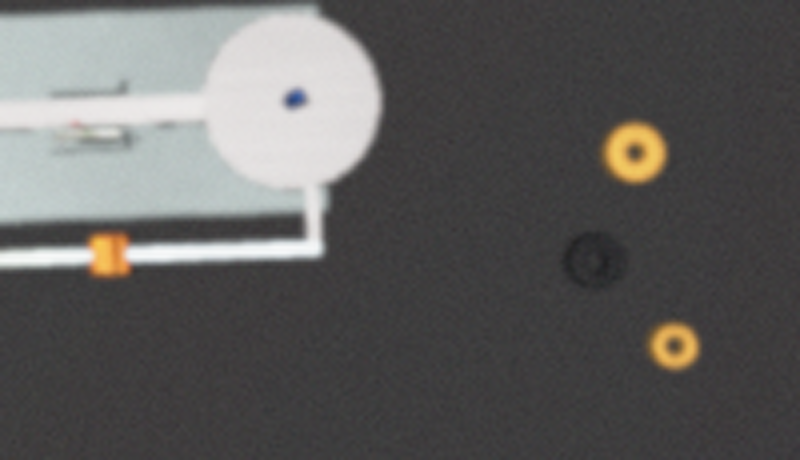

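The balance is yawed about +3.4°, the post is near (0.602,-0.103), and the poise is near (0.496,0.019), about 12 mm of travel. Next I square the tool to world and travel to the 200 g weight.

```bash
python3 -m crank '[{"jaw":60,"dp":[0,0,0],"delta_rot":[0,0,-0.146]},{"jaw":60,"dp":[0,0,0],"delta_rot":[0,0,-0.146]},{"jaw":60,"dp":[-21,-44,0],"delta_rot":[0,0,0]},{"jaw":60,"dp":[-21,-44,0],"delta_rot":[0,0,0]},{"jaw":60,"dp":[-21,-44,0],"delta_rot":[0,0,0]}]' 30; python3 -m crank '[{"jaw":60,"dp":[-21,-44,0],"delta_rot":[0,0,0]},{"jaw":60,"dp":[-21,-44,0],"delta_rot":[0,0,0]},{"jaw":60,"dp":[-21,-44,0],"delta_rot":[0,0,0]},{"jaw":60,"dp":[-21,-44,0],"delta_rot":[0,0,0]},{"jaw":60,"dp":[-21,-44,0],"delta_rot":[0,0,0]}]'
```

```text
clock: 0.92
tool_pos: [0.2219, 0.3934, 0.2313]
ee_rot: [-0.0, 1.0, 0.0, 0.0]
wrist_force: [0.4, 0.1, 0.3]
opening: 0.0601
finger_force: 0.0
clock: 1.55
tool_pos: [0.3268, 0.1734, 0.2315]
ee_rot: [-0.0, 1.0, 0.0, 0.0]
wrist_force: [0.5, 0.3, -0.8]
opening: 0.0599
finger_force: 0.0
```

```bash
python3 -m crank '[{"jaw":60,"dp":[-25,-53,0],"delta_rot":[0,0,0]},{"jaw":60,"dp":[-25,-53,0],"delta_rot":[0,0,0]},{"jaw":60,"dp":[-25,-53,0],"delta_rot":[0,0,0]},{"jaw":60,"dp":[-25,-53,0],"delta_rot":[0,0,0]},{"jaw":60,"dp":[-25,-53,0],"delta_rot":[0,0,0]}]'; python3 -m crank '[{"jaw":60,"dp":[-25,-53,0],"delta_rot":[0,0,0]},{"jaw":60,"dp":[-25,-53,0],"delta_rot":[0,0,0]},{"jaw":60,"dp":[-25,-53,0],"delta_rot":[0,0,0]},{"jaw":60,"dp":[-25,-53,20],"delta_rot":[0,0,0]},{"jaw":60,"dp":[-25,-53,40],"delta_rot":[0,0,0]}]'; python3 -m crank '[{"jaw":60,"dp":[0,0,50],"delta_rot":[0,0,0]},{"jaw":60,"dp":[0,0,50],"delta_rot":[0,0,0]}]'
python3 - <<'E'
from h import *
t=grab("top");s=grab("scene");
for f,r in((t,(440,230,520,330)),(s,(90,280,180,370))): print(blobs(f,(10,110,100),(28,255,255),r))
cv2.imwrite("pics/c1.png",np.hstack([cv2.resize(t["color"][220:320,420:520],None,fx=4,fy=4),cv2.resize(s["color"][270:370,100:200],None,fx=4,fy=4)])[:,:,::-1])
E
```

```text
clock: 2.17
tool_pos: [0.4521, -0.0916, 0.2317]
ee_rot: [-0.001, 1.0, 0.0, 0.001]
wrist_force: [0.5, 0.8, -0.6]
opening: 0.0597
finger_force: 0.0
clock: 2.8
tool_pos: [0.5754, -0.3514, 0.1766]
ee_rot: [-0.0, 1.0, -0.001, 0.002]
wrist_force: [1.0, 0.6, 1.4]
opening: 0.06
finger_force: 0.0
clock: 3.05
tool_pos: [0.5734, -0.3498, 0.0741]
ee_rot: [0.0, 1.0, -0.0, -0.0]
wrist_force: [0.4, -0.9, -0.1]
opening: 0.06
finger_force: 0.0
[]
[(153.9, 346.4, 144, 337, 21, 20, 293.5), (108.6, 308.9, 107, 307, 4, 5, 10.0)]
```

View pics/c1.png

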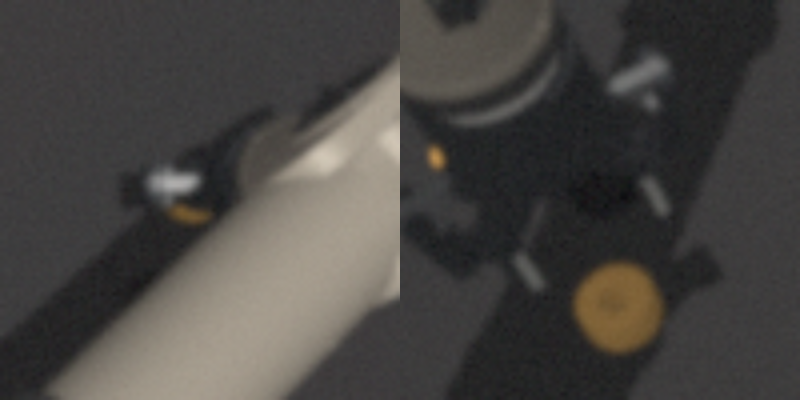

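The crops show the 200 g ring (scene (154,346)) just ahead of the open fingers, which straddle it in y. I'll correct a few mm, descend and grip.

```bash
python3 -m crank '[{"jaw":60,"dp":[-3,-5,20],"delta_rot":[0,0,0]},{"jaw":60,"dp":[0,0,25],"delta_rot":[0,0,0]},{"jaw":60,"dp":[0,0,20],"delta_rot":[0,0,0]},{"jaw":60,"dp":[0,0,6],"delta_rot":[0,0,0]},{"jaw":30,"dp":[0,0,0],"delta_rot":[0,0,0]}]' 30;  python3 -m crank '[{"jaw":30,"dp":[0,0,0],"delta_rot":[0,0,0]},{"jaw":30,"dp":[0,0,0],"delta_rot":[0,0,0]},{"jaw":30,"dp":[0,0,0],"delta_rot":[0,0,0]}]'
```

```text
clock: 3.78
tool_pos: [0.5768, -0.354, 0.0054]
ee_rot: [-0.0, 1.0, -0.0, 0.0]
wrist_force: [-0.4, 0.2, 0.1]
opening: 0.0429
finger_force: 0.0
clock: 4.15
tool_pos: [0.577, -0.3542, 0.006]
ee_rot: [-0.0, 1.0, -0.0, 0.001]
wrist_force: [1.2, 0.2, 2.2]
opening: 0.0391
finger_force: 30.6
```

```bash
python3 -m crank '[{"jaw":30,"dp":[0,0,-40],"delta_rot":[0,0,0]},{"jaw":30,"dp":[0,0,-50],"delta_rot":[0,0,0]},{"jaw":30,"dp":[-5,35,-45],"delta_rot":[0,0,0]},{"jaw":30,"dp":[-5,50,-35],"delta_rot":[0,0,0]},{"jaw":30,"dp":[-5,50,-5],"delta_rot":[0,0,0]}]'; python3 -m crank '[{"jaw":30,"dp":[-5,50,0],"delta_rot":[0,0,0]},{"jaw":30,"dp":[-5,40,0],"delta_rot":[0,0,0]},{"jaw":30,"dp":[0,26,0],"delta_rot":[0,0,0]},{"jaw":30,"dp":[0,0,0],"delta_rot":[0,0,0]},{"jaw":30,"dp":[0,0,0],"delta_rot":[0,0,0]}]'
python3 - <<'E'
from h import *
t=grab("top");s=grab("scene");
print(robot.observe()["tool_pos"])
for f,r in((t,(340,210,430,300)),(s,(200,180,330,300))): print(blobs(f,(10,90,60),(28,255,255),r), blobs(f,(100,90,30),(130,255,255),r,3))
cv2.imwrite("pics/c2.png",np.hstack([cv2.resize(t["color"][210:310,340:440],None,fx=4,fy=4),cv2.resize(s["color"][190:290,210:310],None,fx=4,fy=4)])[:,:,::-1])
E
```

```text
clock: 4.78
tool_pos: [0.5929, -0.2189, 0.1835]
ee_rot: [0.0, 1.0, -0.001, 0.003]
wrist_force: [1.4, -0.6, -2.0]
opening: 0.0386
finger_force: 31.0
clock: 5.4
tool_pos: [0.6009, -0.1042, 0.18]
ee_rot: [0.001, 1.0, -0.001, -0.0]
wrist_force: [-0.3, -0.4, -2.3]
opening: 0.0384
finger_force: 31.0
[ 0.60087621 -0.10512868  0.18015772]
[(340.7, 294.2, 340, 288, 3, 12, 10.0), (426.5, 210.9, 423, 210, 7, 3, 10.0)] []
[(251.5, 245.8, 242, 236, 20, 22, 301.5), (278.3, 224.3, 273, 212, 12, 24, 161.0)] [(256.4, 266.2, 254, 259, 6, 15, 39.5)]
```

View pics/c2.png

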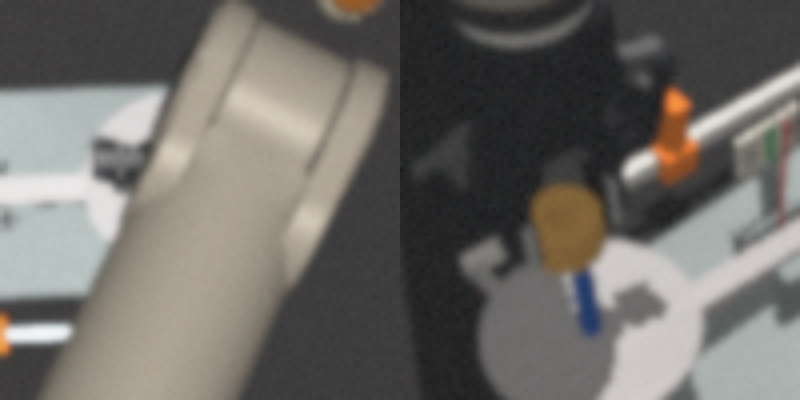

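Left crop: the arm hides the post from the top camera. Right crop: the ring is at scene (251,246), with the post still visible below at (256,266), so I'll align them in the scene view by casting rays at known heights.

Run:
```python
from h import *
s=grab("scene")
p=robot.observe()["tool_pos"];print(p)
zc=p[2]-.006+.012
print("ring bench-scene",plane(s,(153.8,345.7),.012),"ring now",plane(s,(251.5,245.8),zc))
# subpixel ring silhouette & post line
x0,y0=235,225
c=s["color"].astype(float)
b=c[:,:,2]-c[:,:,0]
ys,xs=np.mgrid[0:480,0:640]
for y in range(256,279):
    row=np.clip(b[y,245:268]-12,0,None)
    print(y, round((row*np.arange(245,268)).sum()/max(row.sum(),1e-6),1), round(row.sum()))
for z in(.098,.11,.13,.144,.156): print(z,np.round(proj(s,(.602,-.103,z)),1))
# pan ellipse from bright/grey low-sat region in first image
f=cv2.imread("pics/scene0.png");h=cv2.cvtColor(f,cv2.COLOR_BGR2HSV)
m=((h[:,:,1]<14)&(h[:,:,2]>190)).astype(np.uint8);k=np.zeros_like(m);k[240:300,222:292]=1;m*=k
m=cv2.morphologyEx(m,cv2.MORPH_CLOSE,np.ones((7,7)))
m=cv2.morphologyEx(m,cv2.MORPH_OPEN,cv2.getStructuringElement(cv2.MORPH_ELLIPSE,(17,17)))
cc=max(cv2.findContours(m,0,1)[0],key=cv2.contourArea);e=cv2.fitEllipse(cc);print(e,cv2.boundingRect(cc),plane(s,e[0],.097))
g=cv2.imread("pics/top0.png");h=cv2.cvtColor(g,cv2.COLOR_BGR2HSV);t=grab("top")
m=((h[:,:,1]<10)&(h[:,:,2]>205)).astype(np.uint8);k=np.zeros_like(m);k[230:282,355:412]=1;m*=k
m=cv2.morphologyEx(m,cv2.MORPH_CLOSE,np.ones((7,7)))
m=cv2.morphologyEx(m,cv2.MORPH_OPEN,cv2.getStructuringElement(cv2.MORPH_ELLIPSE,(17,17)))
cc=max(cv2.findContours(m,0,1)[0],key=cv2.contourArea);e=cv2.fitEllipse(cc);print(e,plane(t,e[0],.097))
```

```text
[ 0.60090468 -0.10500622  0.18015722]
ring bench-scene [ 0.57296401 -0.35455398  0.012     ] ring now [ 0.59832877 -0.10294736  0.18615722]
256 0.0 0
257 0.0 0
258 255.9 40
259 255.4 145
260 255.3 198
261 255.4 200
262 255.6 192
263 255.7 197
264 255.8 208
265 256.1 204
266 256.4 207
267 256.6 214
268 256.7 241
269 256.8 251
270 257.0 240
271 257.2 229
272 257.3 173
273 257.3 81
274 257.4 11
275 0.0 0
276 0.0 0
277 0.0 0
278 0.0 0
0.098 [257.1 272. ]
0.11 [256.5 268.8]
0.13 [255.5 263.3]
0.144 [254.8 259.4]
0.156 [254.1 255.9]
((255.6720428466797, 271.7561340332031), (44.24895095825195, 57.03301239013672), 99.89399719238281) (231, 248, 54, 47) [ 0.59903645 -0.10484925  0.097     ]
((381.7041931152344, 255.11903381347656), (41.96242141723633, 42.303470611572266), 78.35346221923828) [ 0.60134241 -0.10097483  0.097     ]
```

```bash
python3 -m crank '[{"jaw":30,"dp":[-1.5,2.5,0],"delta_rot":[0,0,0]},{"jaw":30,"dp":[0,0,6],"delta_rot":[0,0,0]},{"jaw":30,"dp":[0,0,6],"delta_rot":[0,0,0]},{"jaw":30,"dp":[0,0,6],"delta_rot":[0,0,0]},{"jaw":30,"dp":[0,0,4],"delta_rot":[0,0,0]}]'; python3 -m crank '[{"jaw":30,"dp":[0,0,2],"delta_rot":[0,0,0]},{"jaw":30,"dp":[0,0,0],"delta_rot":[0,0,0]}]'
python3 - <<'E'
from h import *
s=grab("scene");o=robot.observe();print(o["tool_pos"],o["wrist_force"])
cv2.imwrite("pics/c3.png",cv2.resize(s["color"][220:300,210:310],None,fx=7,fy=7,interpolation=cv2.INTER_CUBIC)[:,:,::-1])
E
```

```text
clock: 6.22
tool_pos: [0.6026, -0.1002, 0.1573]
ee_rot: [-0.0, 1.0, 0.0, -0.0]
wrist_force: [-0.2, 0.0, -1.6]
opening: 0.0386
finger_force: 31.0
clock: 6.48
tool_pos: [0.6029, -0.1003, 0.156]
ee_rot: [-0.0, 1.0, 0.0, -0.0]
wrist_force: [0.4, -0.0, -1.9]
opening: 0.0389
finger_force: 31.0
[ 0.60297376 -0.1003498   0.15617272] [ 0.63462977  0.30390585 -1.89687759]
```

View pics/c3.png

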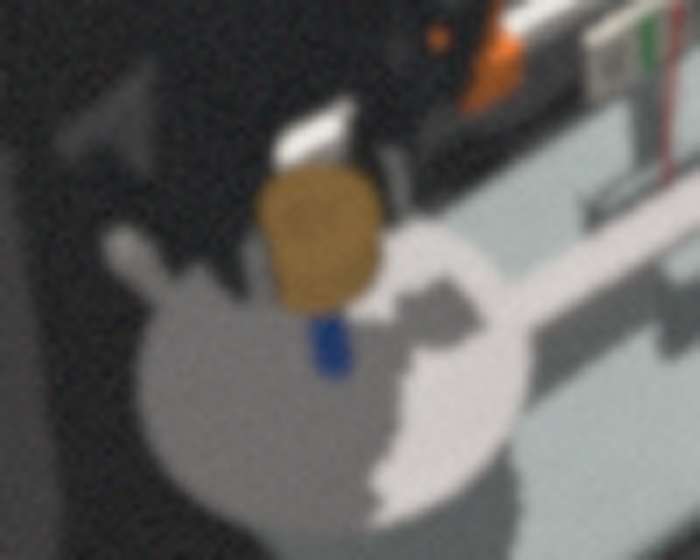

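The ring is over the post tip at crop (320,240), which is scene (255.7,254). The post axis extrapolates to about u = 254, so the ring sits roughly 2.5 mm too far in +y. I'll correct that and lower further.

```bash
python3 -m crank '[{"jaw":30,"dp":[0.3,-2.5,0],"delta_rot":[0,0,0]},{"jaw":30,"dp":[0,0,2],"delta_rot":[0,0,0]},{"jaw":30,"dp":[0,0,3],"delta_rot":[0,0,0]},{"jaw":30,"dp":[0,0,3],"delta_rot":[0,0,0]}]'; python3 -m crank '[{"jaw":30,"dp":[0,0,3],"delta_rot":[0,0,0]},{"jaw":30,"dp":[0,0,3],"delta_rot":[0,0,0]},{"jaw":30,"dp":[0,0,0],"delta_rot":[0,0,0]}]'
python3 - <<'E'
from h import *
s=grab("scene");o=robot.observe();print(o["tool_pos"],o["wrist_force"])
print(blobs(s,(10,90,60),(28,255,255),(235,220,275,290)),proj(s,(.602,-.103,o["tool_pos"][2]+.006)))
E
```

```text
clock: 7.02
tool_pos: [0.6025, -0.1026, 0.1478]
ee_rot: [-0.0, 1.0, 0.0, -0.0]
wrist_force: [0.6, 0.6, -2.0]
opening: 0.0391
finger_force: 31.0
clock: 7.4
tool_pos: [0.6024, -0.1025, 0.1416]
ee_rot: [-0.0, 1.0, 0.0, -0.0]
wrist_force: [-0.7, 0.5, -3.1]
opening: 0.0387
finger_force: 31.0
[ 0.60243606 -0.10252532  0.14179255] [-0.5764721   0.5256795  -2.35651258]
[(255.1, 257.4, 246, 248, 18, 21, 274.0)] [254.56963283 258.28408183]
```

```bash
python3 -m crank '[{"jaw":30,"dp":[0,0,4],"delta_rot":[0,0,0]},{"jaw":30,"dp":[0,0,4],"delta_rot":[0,0,0]},{"jaw":30,"dp":[0,0,4],"delta_rot":[0,0,0]}]'; python3 -m crank '[{"jaw":30,"dp":[0,0,4],"delta_rot":[0,0,0]},{"jaw":30,"dp":[0,0,4],"delta_rot":[0,0,0]},{"jaw":30,"dp":[0,0,4],"delta_rot":[0,0,0]}]';  python3 -m crank '[{"jaw":30,"dp":[0,0,4],"delta_rot":[0,0,0]},{"jaw":30,"dp":[0,0,4],"delta_rot":[0,0,0]},{"jaw":30,"dp":[0,0,3],"delta_rot":[0,0,0]}]'
```

```text
clock: 7.82
tool_pos: [0.6025, -0.1025, 0.1298]
ee_rot: [-0.0, 1.0, 0.0, -0.0]
wrist_force: [-0.9, 1.5, -0.5]
opening: 0.0385
finger_force: 31.1
clock: 8.2
tool_pos: [0.6026, -0.1026, 0.1178]
ee_rot: [-0.0, 1.0, 0.0, -0.0]
wrist_force: [-0.9, 2.0, -0.5]
opening: 0.0384
finger_force: 31.1
clock: 8.57
tool_pos: [0.6026, -0.1026, 0.1068]
ee_rot: [-0.0, 1.0, 0.0, -0.0]
wrist_force: [-1.5, 1.5, -0.2]
opening: 0.039
finger_force: 31.1
```

```bash
python3 -m crank '[{"jaw":30,"dp":[0.5,0.7,1],"delta_rot":[0,0,0]},{"jaw":30,"dp":[0,0,2],"delta_rot":[0,0,0]},{"jaw":30,"dp":[0,0,2],"delta_rot":[0,0,0]},{"jaw":30,"dp":[0,0,0],"delta_rot":[0,0,0]}]'
python3 - <<'E'
from h import *
s=grab("scene","s4")
print(blobs(s,(10,90,60),(28,255,255),(235,220,275,290)),proj(s,(.602,-.103,.108)))
cv2.imwrite("pics/c4.png",cv2.resize(s["color"][220:300,210:310],None,fx=6,fy=6,interpolation=cv2.INTER_CUBIC)[:,:,::-1])
E
```

```text
clock: 9.07
tool_pos: [0.6024, -0.1026, 0.1025]
ee_rot: [0.0, 1.0, -0.0, 0.0]
wrist_force: [-0.5, 0.6, 1.3]
opening: 0.0386
finger_force: 31.2
[(257.9, 270.4, 248, 260, 18, 20, 178.0)] [256.61256827 269.30340307]
```

View pics/c4.png

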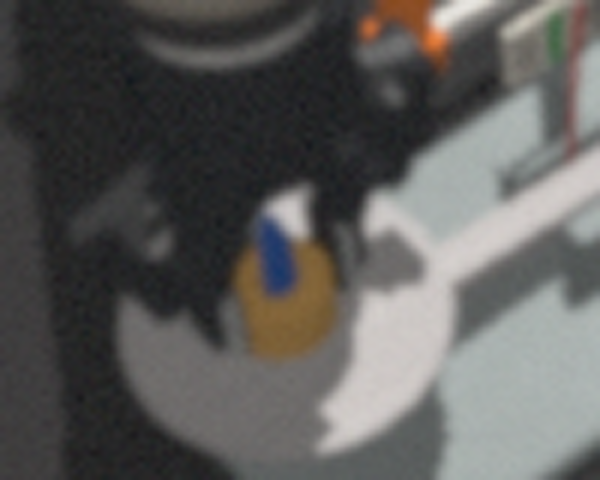

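The ring is threaded with the blue post through its bore, sitting at the pan. I'll release it and rise.

```bash
python3 -m crank '[{"jaw":44,"dp":[0,0,0],"delta_rot":[0,0,0]},{"jaw":55,"dp":[0,0,0],"delta_rot":[0,0,0]},{"jaw":60,"dp":[0,0,0],"delta_rot":[0,0,0]},{"jaw":60,"dp":[0,0,-15],"delta_rot":[0,0,0]},{"jaw":60,"dp":[0,0,-40],"delta_rot":[0,0,0]}]'; python3 -m crank '[{"jaw":60,"dp":[0,0,-50],"delta_rot":[0,0,0]},{"jaw":60,"dp":[15,-45,0],"delta_rot":[0,0,0]},{"jaw":60,"dp":[30,-50,0],"delta_rot":[0,0,0]},{"jaw":60,"dp":[30,-50,0],"delta_rot":[0,0,0]},{"jaw":60,"dp":[30,-50,0],"delta_rot":[0,0,0]}]'; python3 -m crank '[{"jaw":60,"dp":[30,-45,20],"delta_rot":[0,0,0]},{"jaw":60,"dp":[27,-39,40],"delta_rot":[0,0,0]},{"jaw":60,"dp":[0,0,50],"delta_rot":[0,0,0]},{"jaw":60,"dp":[0,0,0],"delta_rot":[0,0,0]},{"jaw":60,"dp":[0,0,0],"delta_rot":[0,0,0]}]'
python3 - <<'E'
from h import *
s=grab("scene","s5");t=grab("top")
print(blobs(s,(10,90,60),(28,255,255),(235,220,275,290)))
print(blobs(s,(10,90,60),(28,255,255),(80,280,180,330)))
print(blobs(t,(10,90,60),(28,255,255),(360,230,410,290)),blobs(t,(10,90,60),(28,255,255),(440,290,500,340)))
c=t["color"][235:275,362:408].astype(float);b=np.clip(c[:,:,2]-c[:,:,0]-15,0,None);ys,xs=np.mgrid[235:275,362:408];print(b.max(),(b*xs).sum()/b.sum(),(b*ys).sum()/b.sum())
E
```

```text
clock: 9.75
tool_pos: [0.6007, -0.1015, 0.1564]
ee_rot: [-0.0, 1.0, 0.0, -0.002]
wrist_force: [0.2, 0.1, 0.1]
opening: 0.0602
finger_force: 0.0
clock: 10.38
tool_pos: [0.4964, -0.2989, 0.2085]
ee_rot: [-0.0, 1.0, -0.0, 0.001]
wrist_force: [0.4, -0.2, 0.9]
opening: 0.0601
finger_force: 0.0
clock: 11.0
tool_pos: [0.4419, -0.3815, 0.0992]
ee_rot: [-0.001, 1.0, -0.001, 0.001]
wrist_force: [0.1, 0.7, 0.7]
opening: 0.0597
finger_force: 0.0
[(255.8, 269.7, 247, 260, 18, 19, 208.0), (272.4, 224.2, 270, 220, 5, 9, 19.0)]
[(115.6, 308.7, 107, 300, 18, 18, 220.5)]
[(383.5, 254.5, 377, 248, 14, 14, 140.0)] [(477.7, 311.5, 474, 310, 7, 4, 9.0)]
67.0 383.6666666666667 253.9959349593496
```

```bash
python3 -m crank '[{"jaw":55,"dp":[1.2,-0.5,30],"delta_rot":[0,0,0]},{"jaw":55,"dp":[0,0,35],"delta_rot":[0,0,0]},{"jaw":55,"dp":[0,0,20],"delta_rot":[0,0,0]},{"jaw":55,"dp":[0,0,8],"delta_rot":[0,0,0]},{"jaw":20,"dp":[0,0,0],"delta_rot":[0,0,0]}]'; python3 -m crank '[{"jaw":20,"dp":[0,0,0],"delta_rot":[0,0,0]},{"jaw":20,"dp":[0,0,0],"delta_rot":[0,0,0]},{"jaw":20,"dp":[0,0,0],"delta_rot":[0,0,0]},{"jaw":20,"dp":[0,0,0],"delta_rot":[0,0,0]}]'
```

```text
clock: 11.72
tool_pos: [0.4395, -0.382, 0.0046]
ee_rot: [-0.0, 1.0, -0.0, 0.0]
wrist_force: [-0.2, -0.6, 1.1]
opening: 0.0382
finger_force: 0.0
clock: 12.22
tool_pos: [0.4398, -0.3825, 0.0053]
ee_rot: [-0.0, 1.0, -0.001, 0.001]
wrist_force: [0.2, 0.7, 6.6]
opening: 0.0293
finger_force: 30.2
```

```bash
python3 -m crank '[{"jaw":38,"dp":[0,0,-1],"delta_rot":[0,0,0]},{"jaw":38,"dp":[0,0,-2],"delta_rot":[0,0,0]},{"jaw":20,"dp":[0,0,0],"delta_rot":[0,0,0]},{"jaw":20,"dp":[0,0,0],"delta_rot":[0,0,0]},{"jaw":20,"dp":[0,0,0],"delta_rot":[0,0,0]}]' 30; python3 -m crank '[{"jaw":20,"dp":[0,0,0],"delta_rot":[0,0,0]},{"jaw":20,"dp":[0,0,0],"delta_rot":[0,0,0]}]'
```

```text
clock: 12.85
tool_pos: [0.4388, -0.3815, 0.0072]
ee_rot: [-0.0, 1.0, 0.0, -0.0]
wrist_force: [-1.0, 1.1, 3.3]
opening: 0.0294
finger_force: 29.6
clock: 13.1
tool_pos: [0.4388, -0.3815, 0.0072]
ee_rot: [-0.0, 1.0, 0.0, -0.0]
wrist_force: [-1.1, 1.1, 5.0]
opening: 0.0294
finger_force: 29.7
```

```bash
python3 -m crank '[{"jaw":20,"dp":[0,0,-40],"delta_rot":[0,0,0]},{"jaw":20,"dp":[0,0,-50],"delta_rot":[0,0,0]},{"jaw":20,"dp":[-15,25,-45],"delta_rot":[0,0,0]},{"jaw":20,"dp":[-25,40,-40],"delta_rot":[0,0,0]},{"jaw":20,"dp":[-28,50,-5],"delta_rot":[0,0,0]}]'; python3 -m crank '[{"jaw":20,"dp":[-30,50,0],"delta_rot":[0,0,0]},{"jaw":20,"dp":[-30,50,0],"delta_rot":[0,0,0]},{"jaw":20,"dp":[-24,44,0],"delta_rot":[0,0,0]},{"jaw":20,"dp":[-9,20,0],"delta_rot":[0,0,0]},{"jaw":20,"dp":[0,0,0],"delta_rot":[0,0,0]}]'; python3 -m crank '[{"jaw":20,"dp":[0,0,0],"delta_rot":[0,0,0]},{"jaw":20,"dp":[0,0,0],"delta_rot":[0,0,0]}]'
python3 - <<'E'
from h import *
s=grab("scene","s6");o=robot.observe();p=o["tool_pos"];print(p,o["wrist_force"])
print(blobs(s,(10,90,60),(28,255,255),(235,210,275,290)))
print("expected ring at TCP",proj(s,p+[0,0,.0048]),"at post",proj(s,(.602,-.1025,p[2]+.0048)),"1mm x,y",proj(s,(.612,-.1025,.2))-proj(s,(.602,-.1025,.2)),proj(s,(.602,-.0925,.2))-proj(s,(.602,-.1025,.2)))
cv2.imwrite("pics/c6.png",cv2.resize(s["color"][215:300,210:310],None,fx=7,fy=7,interpolation=cv2.INTER_CUBIC)[:,:,::-1])
E
```

```text
clock: 13.72
tool_pos: [0.5089, -0.2683, 0.1903]
ee_rot: [0.001, 1.0, -0.002, 0.003]
wrist_force: [0.4, -0.0, -2.3]
opening: 0.029
finger_force: 30.1
clock: 14.35
tool_pos: [0.6001, -0.1008, 0.186]
ee_rot: [-0.002, 1.0, 0.0, -0.001]
wrist_force: [0.4, -0.6, -0.4]
opening: 0.0293
finger_force: 30.1
clock: 14.6
tool_pos: [0.5988, -0.1058, 0.1874]
ee_rot: [0.002, 1.0, -0.001, 0.0]
wrist_force: [-0.1, -0.6, -1.2]
opening: 0.0296
finger_force: 30.1
[ 0.59902515 -0.10526013  0.18741269] [-0.18820755 -0.45362777 -0.94301085]
[(256.0, 270.4, 247, 261, 19, 18, 195.5), (250.8, 244.0, 243, 236, 16, 18, 185.0), (272.7, 222.0, 270, 211, 5, 18, 29.5)]
expected ring at TCP [250.35490769 244.72951426] at post [252.34317253 245.00237193] 1mm x,y [2.75779799 3.20155911] [ 4.27889421 -2.43231983]
```

View pics/c6.png

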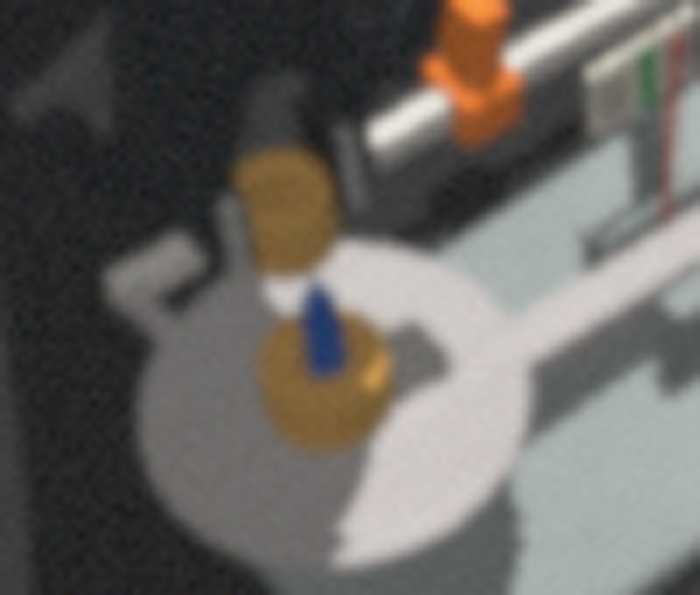

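The 200 g ring sits on the pan around the post, and the 100 g ring is in the hand at about (251,244), slightly left of the tip at (255.5,256). I'll shift a little, wait for the wobble to settle, and lower.

```bash
python3 -m crank '[{"jaw":20,"dp":[-1.8,0.3,5],"delta_rot":[0,0,0]},{"jaw":20,"dp":[0,0,5],"delta_rot":[0,0,0]},{"jaw":20,"dp":[0,0,5],"delta_rot":[0,0,0]},{"jaw":20,"dp":[0,0,5],"delta_rot":[0,0,0]},{"jaw":20,"dp":[0,0,0],"delta_rot":[0,0,0]}]'; python3 -m crank '[{"jaw":20,"dp":[0,0,0],"delta_rot":[0,0,0]},{"jaw":20,"dp":[0,0,0],"delta_rot":[0,0,0]}]'
python3 - <<'E'
from h import *
s=grab("scene");o=robot.observe();p=o["tool_pos"];print(p,o["wrist_force"])
print(blobs(s,(10,90,60),(28,255,255),(235,210,275,290)))
print("at TCP",proj(s,p+[0,0,.0048]),"at post",proj(s,(.602,-.1025,p[2]+.0048)))
E
```

```text
clock: 15.28
tool_pos: [0.6013, -0.1021, 0.1664]
ee_rot: [-0.0, 1.0, 0.0, -0.001]
wrist_force: [-0.3, 0.7, -1.8]
opening: 0.0289
finger_force: 30.1
clock: 15.52
tool_pos: [0.6019, -0.1024, 0.1673]
ee_rot: [-0.0, 1.0, -0.0, 0.0]
wrist_force: [0.9, -0.5, -1.2]
opening: 0.029
finger_force: 30.1
[ 0.60185963 -0.10234583  0.16734864] [-0.06531353  0.78451807 -0.55131135]
[(255.3, 261.9, 247, 243, 19, 36, 438.0)]
at TCP [253.49026738 250.9839734 ] at post [253.4633941  251.06552215]
```

```bash
python3 -m crank '[{"jaw":20,"dp":[0,0,4],"delta_rot":[0,0,0]},{"jaw":20,"dp":[0,0,4],"delta_rot":[0,0,0]},{"jaw":20,"dp":[0,0,3],"delta_rot":[0,0,0]},{"jaw":20,"dp":[0,0,3],"delta_rot":[0,0,0]}]';python3 -m crank '[{"jaw":20,"dp":[0,0,3],"delta_rot":[0,0,0]},{"jaw":20,"dp":[0,0,3],"delta_rot":[0,0,0]},{"jaw":20,"dp":[0,0,3],"delta_rot":[0,0,0]},{"jaw":20,"dp":[0,0,0],"delta_rot":[0,0,0]}]'
```

```text
clock: 16.08
tool_pos: [0.6016, -0.1022, 0.1527]
ee_rot: [-0.0, 1.0, 0.0, -0.0]
wrist_force: [0.2, -0.5, 0.0]
opening: 0.0297
finger_force: 30.1
clock: 16.58
tool_pos: [0.6014, -0.102, 0.1436]
ee_rot: [-0.0, 1.0, 0.0, -0.0]
wrist_force: [0.2, 1.3, -1.5]
opening: 0.0292
finger_force: 30.0
```

```bash
python3 -m crank '[{"jaw":20,"dp":[0,0.4,3],"delta_rot":[0,0,0]},{"jaw":20,"dp":[0,0,3],"delta_rot":[0,0,0]},{"jaw":20,"dp":[0,0,3],"delta_rot":[0,0,0]},{"jaw":20,"dp":[0,0,3],"delta_rot":[0,0,0]},{"jaw":20,"dp":[0,0,0],"delta_rot":[0,0,0]}]';python3 -m crank '[{"jaw":20,"dp":[0,0,2],"delta_rot":[0,0,0]},{"jaw":20,"dp":[0,0,2],"delta_rot":[0,0,0]},{"jaw":20,"dp":[0,0,1],"delta_rot":[0,0,0]},{"jaw":20,"dp":[0,0,0],"delta_rot":[0,0,0]}]'
python3 - <<'E'
from h import *
s=grab("scene","s7");o=robot.observe();p=o["tool_pos"];print(p,o["wrist_force"])
print(blobs(s,(10,90,60),(28,255,255),(235,210,275,290)))
print(proj(s,(.602,-.1025,.122)),proj(s,(.602,-.1025,.098)))
E
```

```text
clock: 17.2
tool_pos: [0.6016, -0.1018, 0.1317]
ee_rot: [-0.0, 1.0, 0.0, -0.0]
wrist_force: [-1.5, 1.4, -0.5]
opening: 0.0289
finger_force: 30.1
clock: 17.7
tool_pos: [0.6016, -0.102, 0.127]
ee_rot: [-0.0, 1.0, -0.0, -0.0]
wrist_force: [-2.1, 0.0, -0.6]
opening: 0.0291
finger_force: 30.1
[ 0.60161426 -0.10198477  0.12703757] [-1.97148896  0.32469719  0.13866018]
[(257.3, 269.5, 248, 255, 18, 26, 249.5)]
[256.10925927 265.38615159] [257.30329557 271.84882083]
```

```bash
python3 -m crank '[{"jaw":32,"dp":[0.8,0,1],"delta_rot":[0,0,0]},{"jaw":40,"dp":[0,0,0],"delta_rot":[0,0,0]},{"jaw":55,"dp":[0,0,0],"delta_rot":[0,0,0]},{"jaw":55,"dp":[0,0,0],"delta_rot":[0,0,0]},{"jaw":55,"dp":[0,0,-15],"delta_rot":[0,0,0]}]'; python3 -m crank '[{"jaw":55,"dp":[0,0,-40],"delta_rot":[0,0,0]},{"jaw":40,"dp":[0,0,-50],"delta_rot":[0,0,0]},{"jaw":20,"dp":[50,-30,0],"delta_rot":[0,0,0]},{"jaw":0,"dp":[50,-30,0],"delta_rot":[0,0,0]},{"jaw":0,"dp":[50,-30,0],"delta_rot":[0,0,0]}]';python3 -m crank '[{"jaw":0,"dp":[50,-30,0],"delta_rot":[0,0,0]},{"jaw":0,"dp":[0,0,0],"delta_rot":[0,0,0]},{"jaw":0,"dp":[0,0,0],"delta_rot":[0,0,0]},{"jaw":0,"dp":[0,0,0],"delta_rot":[0,0,0]}]'
python3 - <<'E'
from h import *
s=grab("scene","s8");t=grab("top","t8")
a=cv2.resize(s["color"][190:290,210:310],None,fx=4,fy=4,interpolation=cv2.INTER_CUBIC);b=cv2.resize(t["color"][215:315,320:420],None,fx=4,fy=4,interpolation=cv2.INTER_CUBIC)
cv2.imwrite("pics/c8.png",np.hstack([a,b])[:,:,::-1])
for f,r,r2 in((s,(240,250,272,290),(262,200,300,250)),(t,(360,230,410,285),(315,280,360,305))): print(blobs(f,(10,90,60),(28,255,255),r),blobs(f,(5,120,90),(20,255,255),r2),blobs(f,(100,80,30),(130,255,255),r,3))
E
```

```text
clock: 18.38
tool_pos: [0.6, -0.1015, 0.1404]
ee_rot: [-0.0, 1.0, 0.0, -0.001]
wrist_force: [-0.3, 0.2, -1.0]
opening: 0.0547
finger_force: 0.0
clock: 19.0
tool_pos: [0.4497, -0.1935, 0.2324]
ee_rot: [0.0, 1.0, -0.0, 0.001]
wrist_force: [0.1, -0.5, 0.4]
opening: 0.0003
finger_force: 0.0
clock: 19.5
tool_pos: [0.4023, -0.221, 0.2314]
ee_rot: [-0.001, 1.0, -0.0, 0.0]
wrist_force: [-0.4, 0.5, -0.2]
opening: 0.0003
finger_force: 0.0
[(255.9, 268.1, 247, 255, 18, 25, 278.5)] [(277.1, 222.7, 270, 210, 15, 26, 209.5)] [(255.0, 259.2, 254, 258, 3, 3, 3.0)]
[(383.4, 254.4, 377, 248, 14, 14, 138.0)] [(336.8, 293.2, 332, 288, 11, 12, 79.0)] []
```

View pics/c8.png

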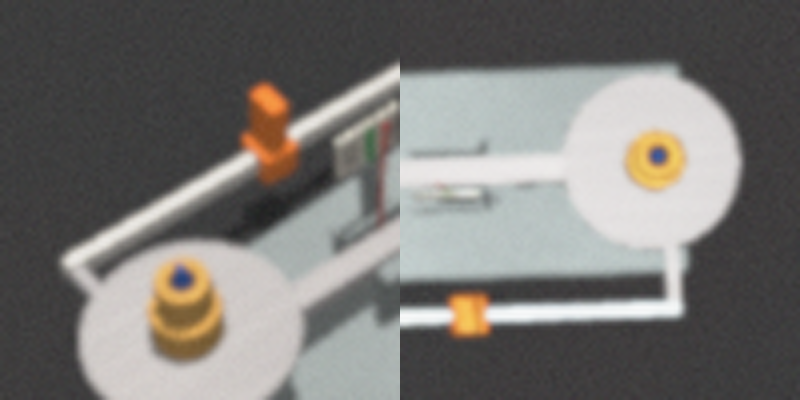

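Both rings are stacked on the post: the scene view shows the blue tip in the top ring at (255,259), and in the top view they are concentric at (383.4,254.4). The poise is still at (277,222). Next I work out the fin position and a tilt gauge.

```bash
cat >> h.py <<'E'
S0=-0.085
def feats(s):
    c=s["color"].astype(float)
    br=blobs(s,(10,90,60),(28,255,255),(235,245,275,295))[0][:2]
    am=[b[:2] for b in blobs(s,(5,110,60),(22,255,255),(335,190,372,235))][:1]
    def w(M,roi):
        x0,y0,x1,y1=roi;m=M[y0:y1,x0:x1];ys,xs=np.mgrid[y0:y1,x0:x1]
        return (m*xs).sum()/m.sum(),(m*ys).sum()/m.sum(),m.sum()
    red=w(np.clip(c[:,:,0]-c[:,:,1:].max(2)-30,0,None),(295,205,325,250))
    grn=w(np.clip(c[:,:,1]-np.maximum(c[:,:,0],c[:,:,2])-15,0,None),(295,205,325,250))
    return br,am,np.round(red,2),np.round(grn,2)
E
python3 - <<'E'
from h import *
s=grab("scene");t=grab("top")
print(feats(s))
c=s["color"]
ft=tri(s,(277,213),t,(336.8,293.2));print("fin top",ft)
o,yv=np.array([.5937,.0367]),np.array([-.0593,.998]);xv=np.array([.998,.0593])
for lab,X in (("needle lvl",(0,0)),):pass
# orange in scene: rows extents
m=cv2.inRange(s["hsv"],(5,120,90),(20,255,255))
for y in range(208,238,2):
    xs=np.where(m[y,262:300])[0]; print(y,(xs.min()+262,xs.max()+262) if len(xs) else None,end=" ")
print()
mt=cv2.inRange(t["hsv"],(5,120,90),(20,255,255))
for y in range(286,303): 
    xs=np.where(mt[y,320:355])[0]; print(y,(xs.min()+320,xs.max()+320) if len(xs) else None,end=" ")
for z in(.07,.08,.09,.1,.11,.12): print(z,plane(t,(336.8,293.2),z),np.round(proj(s,plane(t,(336.8,293.2),z)),1))
E
```

```text
((255.8, 268.1), [(351.5, 211.2)], array([305.92, 222.  ,  51.  ]), array([302.  , 225.67, 111.  ]))
fin top [0.49597374 0.01990694 0.10720039]
208 None 210 (np.int64(276), np.int64(276)) 212 (np.int64(272), np.int64(279)) 214 (np.int64(272), np.int64(281)) 216 (np.int64(272), np.int64(281)) 218 (np.int64(272), np.int64(281)) 220 (np.int64(272), np.int64(281)) 222 (np.int64(272), np.int64(280)) 224 (np.int64(270), np.int64(281)) 226 (np.int64(270), np.int64(284)) 228 (np.int64(274), np.int64(284)) 230 (np.int64(275), np.int64(284)) 232 (np.int64(275), np.int64(283)) 234 (np.int64(275), np.int64(280)) 236 None 
286 None 287 None 288 (np.int64(333), np.int64(341)) 289 (np.int64(332), np.int64(342)) 290 (np.int64(332), np.int64(341)) 291 (np.int64(333), np.int64(341)) 292 (np.int64(334), np.int64(340)) 293 (np.int64(334), np.int64(340)) 294 (np.int64(334), np.int64(340)) 295 (np.int64(334), np.int64(340)) 296 (np.int64(333), np.int64(342)) 297 (np.int64(332), np.int64(342)) 298 (np.int64(333), np.int64(341)) 299 (np.int64(334), np.int64(335)) 300 None 301 None 302 None 0.07 [0.49516518 0.01853436 0.07      ] [276.8 223.5]
0.08 [0.49521076 0.0186064  0.08      ] [276.6 220.7]
0.09 [0.49525635 0.01867845 0.09      ] [276.3 218. ]
0.1 [0.49530193 0.0187505  0.1       ] [276.  215.2]
0.11 [0.49534752 0.01882254 0.11      ] [275.7 212.3]
0.12 [0.4953931  0.01889459 0.12      ] [275.5 209.4]
```

```bash
python3 -m crank '[{"jaw":0,"dp":[-15,48,0],"delta_rot":[0,0,0]},{"jaw":0,"dp":[-15,48,0],"delta_rot":[0,0,0]},{"jaw":0,"dp":[-16,48,0],"delta_rot":[0,0,0]},{"jaw":0,"dp":[-16,48,0],"delta_rot":[0,0,0]},{"jaw":0,"dp":[-16,48,0],"delta_rot":[0,0,0]}]';python3 -m crank '[{"jaw":0,"dp":[-15,46,0],"delta_rot":[0,0,0]},{"jaw":0,"dp":[0,0,40],"delta_rot":[0,0,0]},{"jaw":0,"dp":[0,0,40],"delta_rot":[0,0,0]},{"jaw":0,"dp":[0,0,40],"delta_rot":[0,0,0]},{"jaw":0,"dp":[0,0,23],"delta_rot":[0,0,0]}]'; python3 -m crank '[{"jaw":0,"dp":[0,0,0],"delta_rot":[0,0,0]},{"jaw":0,"dp":[0,0,0],"delta_rot":[0,0,0]}]'
python3 - <<'E'
from h import *
s=grab("scene","s9")
print(feats(s),robot.observe()["tool_pos"])
cv2.imwrite("pics/c9.png",cv2.resize(s["color"][150:270,220:370],None,fx=5,fy=5,interpolation=cv2.INTER_CUBIC)[:,:,::-1])
E
```

```text
clock: 20.32
tool_pos: [0.4794, 0.0201, 0.231]
ee_rot: [-0.001, 1.0, -0.0, 0.0]
wrist_force: [0.6, -0.9, -0.2]
opening: 0.0001
finger_force: 0.0
clock: 20.95
tool_pos: [0.4925, 0.0644, 0.0856]
ee_rot: [-0.001, 1.0, -0.001, -0.002]
wrist_force: [-0.6, -1.1, 0.7]
opening: -0.0003
finger_force: 0.0
clock: 21.2
tool_pos: [0.4948, 0.0642, 0.0889]
ee_rot: [-0.0, 1.0, -0.0, 0.001]
wrist_force: [-0.5, -0.3, 0.2]
opening: 0.0001
finger_force: 0.0
((255.9, 268.0), [(351.6, 211.3)], array([305.96, 221.46,  46.  ]), array([302.06, 225.64, 118.  ])) [0.49515792 0.06427257 0.08930272]
```

View pics/c9.png

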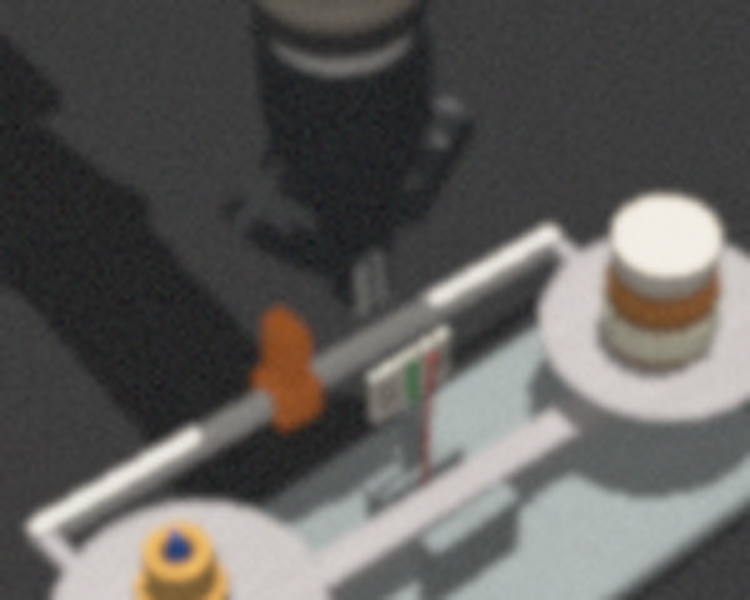

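The shut fingers are at crop (370,280), up the bar from the fin at (288,340), and clear of everything. I start pushing.

```bash
python3 -m crank '[{"jaw":0,"dp":[0,-12,0],"delta_rot":[0,0,0]},{"jaw":0,"dp":[0,-9,0],"delta_rot":[0,0,0]},{"jaw":0,"dp":[0,-4,0],"delta_rot":[0,0,0]},{"jaw":0,"dp":[0,-4,0],"delta_rot":[0,0,0]},{"jaw":0,"dp":[-0.3,-4,0],"delta_rot":[0,0,0]}]';python3 -m crank '[{"jaw":0,"dp":[0,-3,0],"delta_rot":[0,0,0]},{"jaw":0,"dp":[-0.3,-3,0],"delta_rot":[0,0,0]},{"jaw":0,"dp":[-0.3,-3,0],"delta_rot":[0,0,0]}]';python3 -m crank '[{"jaw":0,"dp":[-0.3,-4,0],"delta_rot":[0,0,0]},{"jaw":0,"dp":[-0.3,-4,0],"delta_rot":[0,0,0]},{"jaw":0,"dp":[-0.3,-4,0],"delta_rot":[0,0,0]}]'
python3 - <<'E'
from h import *
s=grab("scene");print(feats(s),robot.observe()["tool_pos"])
print(blobs(s,(5,120,70),(20,255,255),(235,200,300,255)))
E
```

```text
clock: 21.88
tool_pos: [0.4944, 0.0312, 0.0882]
ee_rot: [-0.0, 1.0, 0.0, 0.0]
wrist_force: [0.9, 0.5, -0.3]
opening: 0.0001
finger_force: 0.5
clock: 22.25
tool_pos: [0.4943, 0.022, 0.0878]
ee_rot: [-0.0, 1.0, 0.0, -0.001]
wrist_force: [-0.5, 1.1, -0.2]
opening: 0.0001
finger_force: 0.4
clock: 22.62
tool_pos: [0.4955, 0.0097, 0.088]
ee_rot: [-0.0, 1.0, -0.0, -0.0]
wrist_force: [-0.3, 0.8, 0.7]
opening: -0.0003
finger_force: 0.4
((256.9, 273.4), [(352.4, 205.5)], array([303., 236.,   7.]), array([nan, nan,  0.])) [0.49564092 0.00895444 0.08809669]
[(268.2, 230.5, 262, 218, 15, 25, 191.0)]h.py:40: RuntimeWarning: invalid value encountered in scalar divide
  return (m*xs).sum()/m.sum(),(m*ys).sum()/m.sum(),m.sum()
```

The beam has already swung past level with the finger on the poise. I'll back off and read it free.

```bash
python3 -m crank '[{"jaw":0,"dp":[0,12,0],"delta_rot":[0,0,0]},{"jaw":0,"dp":[0,20,0],"delta_rot":[0,0,0]},{"jaw":0,"dp":[0,20,0],"delta_rot":[0,0,0]},{"jaw":0,"dp":[0,0,0],"delta_rot":[0,0,0]},{"jaw":0,"dp":[0,0,0],"delta_rot":[0,0,0]}]';python3 -m crank '[{"jaw":0,"dp":[0,0,0],"delta_rot":[0,0,0]},{"jaw":0,"dp":[0,0,0],"delta_rot":[0,0,0]},{"jaw":0,"dp":[0,0,0],"delta_rot":[0,0,0]},{"jaw":0,"dp":[0,0,0],"delta_rot":[0,0,0]},{"jaw":0,"dp":[0,0,0],"delta_rot":[0,0,0]}]' | head -2
python3 - <<'E'
from h import *
s=grab("scene","s10");print(feats(s),robot.observe()["tool_pos"])
t=grab("top")
print(blobs(s,(5,120,70),(20,255,255),(235,200,300,255)),blobs(t,(5,120,70),(20,255,255),(320,280,380,305)))
A=lambda f,z:np.round(proj(f,z),2)
print("pred rings dv stop->level", A(s,(.602,-.1025,.122-.012))-A(s,(.602,-.1025,.122)),"jar",A(s,(.585,.176,.12+.0))-A(s,(.585,.176,.12-.012)))
E
```

```text
clock: 23.3
tool_pos: [0.4957, 0.0615, 0.0881]
ee_rot: [-0.0, 1.0, -0.0, 0.0]
wrist_force: [0.4, -0.8, -0.3]
opening: -0.0001
finger_force: 0.0
clock: 23.92
tool_pos: [0.4957, 0.062, 0.0881]
((256.4, 271.4), [(352.1, 207.9)], array([303., 222.,   3.]), array([301.  , 225.67,   3.  ])) [0.49565537 0.06206091 0.0880642 ]
[(268.1, 229.4, 261, 217, 16, 26, 215.0)] [(347.6, 293.1, 344, 288, 8, 11, 57.0)]
pred rings dv stop->level [0.6  3.26] jar [ 0.27 -3.47]
```

By both blob shifts the beam now sits within a few mrad of level. I'll retract upward and verify.

```bash
python3 -m crank '[{"jaw":0,"dp":[10,10,-30],"delta_rot":[0,0,0]},{"jaw":0,"dp":[20,20,-50],"delta_rot":[0,0,0]},{"jaw":0,"dp":[40,20,-40],"delta_rot":[0,0,0]},{"jaw":0,"dp":[40,40,0],"delta_rot":[0,0,0]},{"jaw":0,"dp":[0,50,0],"delta_rot":[0,0,0]}]' | head -2;python3 -m crank '[{"jaw":0,"dp":[0,50,0],"delta_rot":[0,0,0]},{"jaw":0,"dp":[0,50,0],"delta_rot":[0,0,0]},{"jaw":0,"dp":[0,0,0],"delta_rot":[0,0,0]},{"jaw":0,"dp":[0,0,0],"delta_rot":[0,0,0]},{"jaw":0,"dp":[0,0,0],"delta_rot":[0,0,0]}]'; python3 -m crank '[{"jaw":0,"dp":[0,0,0],"delta_rot":[0,0,0]},{"jaw":0,"dp":[0,0,0],"delta_rot":[0,0,0]},{"jaw":0,"dp":[0,0,0],"delta_rot":[0,0,0]},{"jaw":0,"dp":[0,0,0],"delta_rot":[0,0,0]}]' | head -2;python3 - <<'E'
from h import *
s=grab("scene","s11");print(feats(s))
cv2.imwrite("pics/c11.png",cv2.resize(s["color"][180:300,220:380],None,fx=5,fy=5,interpolation=cv2.INTER_CUBIC)[:,:,::-1])
E
```

```text
clock: 24.65
tool_pos: [0.3828, 0.2025, 0.2087]
clock: 25.28
tool_pos: [0.3861, 0.3003, 0.2082]
ee_rot: [0.001, 1.0, -0.0, 0.0]
wrist_force: [-0.0, -0.3, 0.7]
opening: -0.0003
finger_force: 0.0
clock: 25.78
tool_pos: [0.3856, 0.302, 0.2081]
((256.4, 271.4), [(352.1, 207.8)], array([303.  , 222.17,   6.  ]), array([301., 225.,   1.]))
```

View pics/c11.png

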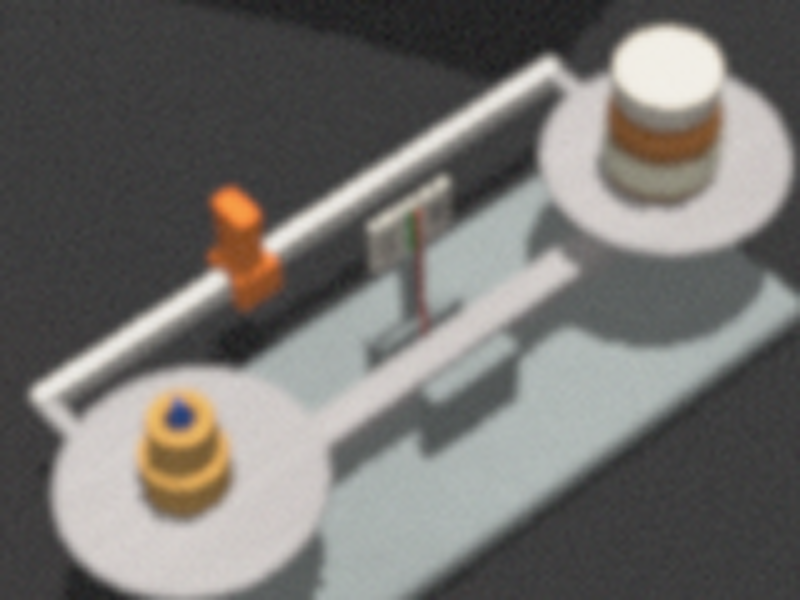

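The needle at crop (418,240) covers the green mark. Both rings are seated on the post, the jar stands on its pan, and the readings match the last ones, so the beam is at rest and level.

```bash
python3 -c "
from cell import robot
print(robot.job_done())"
```

```text
the job is handed in; nothing more can be done
None
```

I handed the job in at about 26 s (limit 72 s) and no verdict came back; both ring weights are on the post, the jar is on its pan, and the beam floats untouched within my estimated ±0.005 rad of level (limit 0.02), with the needle over the green mark.

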